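# Bring out the green medicine tray

### The arm

A 6-joint arm with a two-finger parallel gripper is mounted at the origin on the work surface. World frame = base frame: x ahead of the robot, y to its left, z up, the work surface at z = 0. Lengths are in mm, angles in rad, forces in N, time in s.
With the tool pointing down it reaches from about 275 to 1000 mm from the base axis. Payload 8.4 kg.
Tool frame: the origin (TCP) lies midway between the tips of the shut fingers; the grasp point (between the pads) lies 19 mm behind it; z points along the fingers, y is the line along which they close (so a half turn about z gives the same grasp; the last joint's range is limited). The gripper opens to 85 mm and grips with 20 to 120 N. Pads are 22 mm wide; open, the fingers measure 114 mm over their backs; the gripper's body (76 mm by 85 mm) begins 54 mm behind the grasp point. The pads swing forward as they close: fully open they stand 13 mm farther back than shut.
Start: joints at [1.336, 0.353, 1.633, -0, 1.155, -0.002], TCP at [144.188, 608.143, 231.281] pointing down, gripper open.
Joint ranges: [-2.63, 2.63], [-0.92, 2.1], [0.06, 2.66], [-1.3, 4.44], [0, 2.69], [-3.02, 3.02]. Speed limits (rad/s): [2.22, 2.22, 2.79, 3.14, 3.14, 3.14].

### API

Orientations are given as [roll, pitch, yaw] about the fixed x, y, z axes, in that order (R = Rz(yaw) Ry(pitch) Rx(roll)).
In Python, from rig import monitor, imaging, r gives the robot as it stands.
- The arm moves only by the tool drive_tool, never from a script. Its argument "plan" is a list of rows, each an object of numbers: "x", "y", "z": the shift along the tool's x, y, z in units of 50 mm (1.0 is 50 mm); "ax", "ay", "az": the turn, a rotation vector about the tool's x, y, z in units of 6 degrees (1.0 is 6 degrees); "hand": the finger opening in mm, from 0 to 85.4. In form: [{"x": .., "y": .., "z": .., "ax": .., "ay": .., "az": .., "hand": ..}, ...]. A call has 1 to 8 rows; each row is the pose to reach, as a shift and turn from the pose commanded when the call began, along the tool's axes at that moment; what a row does not reach only later rows make up. A row lasts 1/10 s, in which the tool goes at most 50 mm and 8.59 degrees, less where a joint would pass 70% of its speed; a pose out of reach is approached as far as the arm can. A call with a gripper value outside its range is refused whole. The fingers move at their own pace and stop on an object; "grip_force" is the grip in N (left out, the last holds). Time passes only in rows, so rows that repeat a pose let the fingers close. It gives the time, the measured TCP pose, the force, the opening and the grip force at its end, in the units of the state.
- monitor.sense(): the state, without advancing time (a new reading comes with each control period).
- imaging.grab_frame(name): name is "scene" or "top" or "wrist"; returns the picture (400x640x3 uint8, red, green, blue); there is no depth.
- imaging.camera_info(name): a dict with "mtx" (3x3 intrinsics, pixels), "R" (3x3) and "t" (3): a world point X has camera coordinates R X + t. Camera axes: x right, y down, z forward; pixel columns grow to the right and rows downward; lengths in mm; the calibration is good to about 2 mm. A picture is of the moment at which its call begins: read the wrist's pose just before it. camera_info takes no time and is no camera call; for the wrist camera it gives the pose at the moment of the call.
- r.sign_off(): hands the job in; it is judged then, once.
The state is a dict: "clock": time; "qpos": joint angles; "qvel": joint speeds; "joint_efforts": joint torques, N m; "eef_pos": TCP position; "tcp_rot": TCP orientation; "contact_force": force on the tool from outside, world axes, zero at the start; "wrist_torque": the same for the moment, N m; "opening": opening from 0.0 (shut) to 1.0 (fully open); "grasp_force": force on a finger pad.
Only numpy, scipy, OpenCV 4.12 (cv2) and the standard library are available. Lean on these libraries where they do the work, as an engineer would, in place of code of your own. Each camera call takes 0.05 s, during which the arm holds its last target. There are 200 camera calls.

### The job

In the dispensing rack only one tray may be out at a time, and the empty red one has been left out: with the closed fingertips push the red tray fully home, then hook a fingertip behind the lip of the green tray and draw it fully out to its stop, so that the amber vial standing in it comes along upright and untouched. Do not grasp or lift anything, leave the blue tray shut and everything else where it stands, and finish with the arm clear.

Things in the scene. Friction and masses are not known exactly. Their poses are not given: they have to be found in the camera images.
- rack: low rack of three trays, fixed, 230 deep (x) x 324 wide (y) x 88 mm high; origin: centre of its underside. x points from its open front to its back (trays come out towards -x), y across the trays, z up. A clear roof covers it from x = -53 mm to the back; between a shut tray's lip and the roof edge is an open gap of 54 mm. Which colour is in which place varies
- green_lip (a point): middle of the top edge of the green front lip of a white tray, shut at the start, the amber vial in its rear part. Lip: upright plate 6 thick (x), 92 wide (y), top 68 mm above the counter. Tray floor 22 above the counter, side walls up to 46, open on top, 86 mm wide inside. Axes as the rack's: x into the rack, y along the lip
- green_tray (a joint): how far the green tray is out, in m: 0 fully home, 0.110 at its stop; sliding friction about 2 N, it stays where it is left. Neighbouring lips are 103 mm apart, centre to centre
- red_lip (a point): middle of the top edge of the red front lip of a white tray, left out by 55 to 105 mm, empty. Lip: upright plate 6 thick (x), 92 wide (y), top 68 mm above the counter. Tray floor 22 above the counter, side walls up to 46, open on top, 86 mm wide inside. Axes as the rack's: x into the rack, y along the lip
- red_tray (a joint): how far the red tray is out, in m: 0 fully home, 0.110 at its stop; sliding friction about 2 N, it stays where it is left. Neighbouring lips are 103 mm apart, centre to centre
- blue_lip (a point): middle of the top edge of the blue front lip of a white tray, shut, the white pot in its rear part. Lip: upright plate 6 thick (x), 92 wide (y), top 68 mm above the counter. Tray floor 22 above the counter, side walls up to 46, open on top, 86 mm wide inside. Axes as the rack's: x into the rack, y along the lip
- blue_tray (a joint): how far the blue tray is out, in m: 0 fully home, 0.110 at its stop; sliding friction about 2 N, it stays where it is left. Neighbouring lips are 103 mm apart, centre to centre
- vial_mid (a point): centre of the amber screw-cap vial standing in the green tray, 32 mm diameter, 50 mm high, z up; its centre is at least 100 mm behind the lip
- pot_mid (a point): centre of the white pot with blue cap standing in the blue tray, 38 mm diameter, 42 mm high, z up
- carton_a_mid (a point): centre of an upright white and orange medicine carton, 50 x 35 x 90 mm high, on the counter beside the rack
- syrup_mid (a point): centre of the amber syrup bottle, 56 diameter, 120 mm high, on the counter on the other side of the rack
- carton_b_mid (a point): centre of a flat white and blue carton, 90 x 50 x 30 mm high, on the counter, to the robot's right
- tape_mid (a point): centre of a roll of tape lying flat, 70 diameter, 25 mm high, to the robot's left
- cup_mid (a point): centre of a steel cup, 72 diameter, 80 mm high, to the robot's left

How it is judged (in metres and radians):
On the way, in this order (a step that is already met when the one before it is completed fails the run):
1. the red tray is pushed fully home (within 5 mm), the green one still shut (value of joint red_tray below 0.005 m and value of joint green_tray below 0.015 m), for 0.2 s.
2. the green tray is drawn out to its stop (100 of 110 mm or more) (value of joint green_tray above 0.1 m), for 0.2 s.
At the end, for the whole second after the job is handed in: Red and blue trays shut within 6 mm, green tray drawn out at least 100 of its 110 mm and at rest, vial upright (within 0.2 rad) on the green tray's floor, pot upright in the blue tray, and pot and counter things within 20 mm of where they stood (value of joint each of red_tray, blue_tray below 0.006 m and value of joint green_tray above 0.1 m and velocity of joint green_tray below 0.01 m/s and angle between each of vial_mid, pot_mid's own z axis and vertical below 0.2 rad and height (world z) of vial_mid between 0.04 and 0.056 m and distance of each of pot_mid, carton_a_mid, carton_b_mid, syrup_mid, tape_mid, cup_mid from where it was at the start of the episode below 0.02 m and x of vial_mid in the frame of green_lip between 0.02 and 0.2 m and y of vial_mid in the frame of green_lip between -0.045 and 0.045 m); the robot touches nothing.
It fails at once if two trays are out at the same time (value of joint each of red_tray, green_tray above 0.015 m).
It fails at once if the blue tray is drawn (value of joint blue_tray above 0.015 m).
It fails at once if the vial or the pot is touched by the robot (contact force between any of the fingers, the arm and vial above 0.3 N or contact force between any of the fingers, the arm and pot above 0.3 N).
It fails at once if the vial or the pot is tipped or lifted (angle between any of vial_mid, pot_mid's own z axis and vertical above 0.5 rad or height (world z) of vial_mid above 0.062 m or height (world z) of pot_mid above 0.058 m).
It fails at once if a thing on the counter is moved or lifted (distance of any of carton_a_mid, carton_b_mid, syrup_mid, tape_mid, cup_mid from where it was at the start of the episode above 0.03 m).
It also fails if it takes over 43 s, if anything falls off the work surface, if the arm or the gripper's body presses on something with over 40 N, if the wrist force passes 120 N, or if a joint passes its speed limit or range.

## Working session

There is one attempt and no reset: what is moved stays moved. The work goes in short steps, Python scripts to look and compute and a tool call to move; the robot and the scene stay as the last step left them, time stands still between calls to the robot, and variables do not carry over. Pictures are saved under pics/ and viewed, at most 10 in all, crops included, and the job is handed in when it is done.

Besides the shell and the picture viewer there is one more tool, called by a JSON object that holds its "api" and its "payload", one argument or row to a line. drive_tool: Moves the arm, as the interface text tells. Its arguments: {"type":"object","properties":{"plan":{"type":"array","items":{"type":"object","properties":{"x":{"type":"number"},"y":{"type":"number"},"z":{"type":"number"},"ax":{"type":"number"},"ay":{"type":"number"},"az":{"type":"number"},"hand":{"type":"number"}}}},"grip_force":{"type":"number"}},"required":["plan"]}

```bash
mkdir -p pics; python3 - <<'E'
from rig import monitor, imaging, r
import cv2
for n in("scene","top"):
    f=imaging.grab_frame(n); cv2.imwrite(f"pics/{n}0.png",f[:,:,::-1])
    print(imaging.camera_info(n))
print(monitor.sense())
E
```

```text
{'mtx': array([[378.15224522,   0.        , 319.46812944],
       [  0.        , 378.15224522, 195.34292681],
       [  0.        ,   0.        ,   1.        ]]), 'R': array([[-0.88854032,  0.45877895, -0.00424084],
       [ 0.29985874,  0.57370597, -0.76219827],
       [-0.34724752, -0.67851554, -0.64732976]]), 't': array([ 533.82663909, -148.90198289, 1564.94608164])}
{'mtx': array([[391.97975805,   0.        , 322.4876997 ],
       [  0.        , 391.97975805, 209.95217552],
       [  0.        ,   0.        ,   1.        ]]), 'R': array([[-0.02262486, -0.99973536,  0.00416344],
       [-0.99751788,  0.02229653, -0.06679033],
       [ 0.06667983, -0.00566423, -0.99775835]]), 't': array([  23.41987649,  582.88593191, 1124.26429536])}
{'clock': 0.1, 'qpos': array([ 1.33561367e+00,  3.53643195e-01,  1.63405106e+00,  6.31379065e-06,
        1.15522297e+00, -2.40186256e-03]), 'qvel': array([-0.0009072 ,  0.00066458, -0.00171451,  0.0008266 ,  0.00119889,
       -0.00062567]), 'joint_efforts': array([-1.85209828e-03, -6.06352830e+01, -3.42821860e+01, -8.86293356e-05,
        4.13658097e-03,  1.79963104e-05]), 'eef_pos': array([144.0756562 , 607.72086171, 230.60032606]), 'tcp_rot': array([-3.14026810e+00, -8.95442804e-06,  2.90880930e+00]), 'contact_force': array([ 0.33914861, -0.39052959,  0.2849524 ]), 'wrist_torque': array([-0.00118303,  0.02618518, -0.01123033]), 'grasp_force': 0.0, 'opening': 1.0042453231351445}
```

View pics/top0.png

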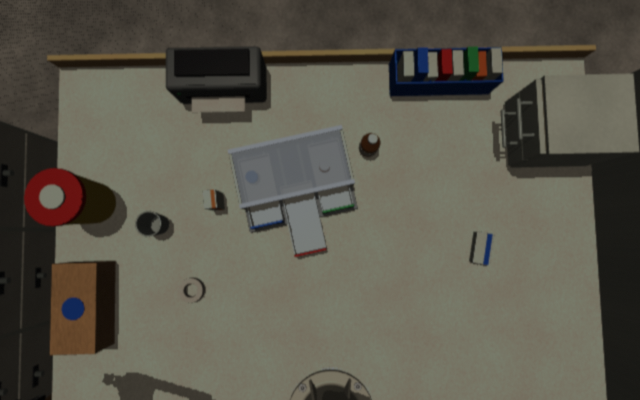

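View pics/scene0.png

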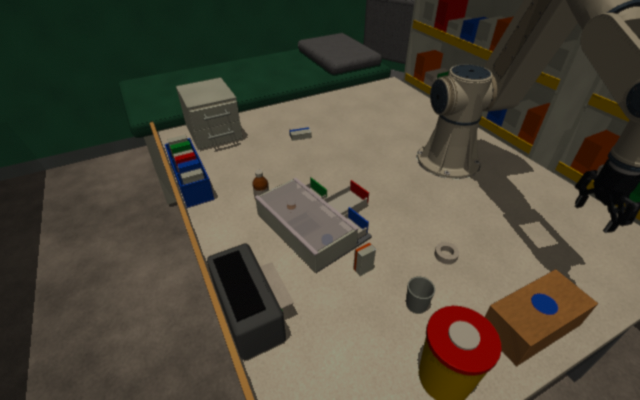

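The top view shows the blue tray at left (267,224), the red one in the middle and out (310,252), and the green one at right (338,209). The syrup bottle is at (370,144) and the carton at (211,199). Next I segment the lips by colour in both views.

```bash
cat > h.py <<'E'
from rig import monitor, imaging, r
import cv2, numpy as np
def ray(n,uv,z,ci=None):
    c=ci or imaging.camera_info(n); R,t=c["R"],c["t"]
    d=R.T@np.linalg.inv(c["mtx"])@[uv[0],uv[1],1]; o=-R.T@t
    return o+d*(z-o[2])/d[2]
def proj(n,X,ci=None):
    c=ci or imaging.camera_info(n); p=c["mtx"]@(c["R"]@np.array(X,float)+c["t"]); return p[:2]/p[2]
def masks(f,roi):
    a=f.astype(int); R,G,B=a[...,0],a[...,1],a[...,2]
    m=dict(red=(R>1.6*G)&(R>1.6*B)&(R>50),green=(G>1.3*R)&(G>1.3*B)&(G>35),blue=(B>1.5*R)&(B>1.3*G)&(B>50))
    k=np.zeros(a.shape[:2],bool); x0,x1,y0,y1=roi; k[y0:y1,x0:x1]=1
    return {c:(v&k) for c,v in m.items()}
E
python3 - <<'E'
from h import *
f=cv2.imread("pics/top0.png")[:,:,::-1]
for c,m in masks(f,(240,360,170,262)).items():
    v,u=np.nonzero(m); ok=v>195; p=np.c_[u,v][ok].astype(np.float32)
    (cx,cy),wh,an=cv2.minAreaRect(p)
    mid=p.mean(0); P=ray("top",mid,62)
    d=p-mid; ax=np.linalg.svd(d,full_matrices=False)[2][0]; s=d@ax
    e=[ray("top",mid+ax*q,62) for q in(s.min(),s.max())]
    print(c,len(p),mid,P.round(0),wh,an,[x.round(0)for x in e],np.linalg.norm(e[0]-e[1]).round(),np.degrees(np.arctan2(*(e[0]-e[1])[[1,0]])))
E
```

```text
red 84 [310.2738  252.08333] [463.  47.  62.] (2.603165626525879, 31.021059036254883) 77.47119140625 [array([472.,   6.,  62.]), array([455.,  90.,  62.])] 86.0 -78.74051672069085
green 97 [337.93814 208.57732] [583. -33.  62.] (3.145490884780884, 31.997236251831055) 77.47119140625 [array([592., -76.,  62.]), array([574.,  12.,  62.])] 90.0 -78.33993828510792
blue 72 [265.68054 224.27777] [544. 171.  62.] (2.3746628761291504, 31.01030921936035) 77.90524291992188 [array([552., 127.,  62.]), array([536., 212.,  62.])] 87.0 -78.72884021289185
```

```bash
cat >> h.py <<'E'
from scipy.spatial.transform import Rotation as Ro
def to(p,yaw):
    s=monitor.sense(); T=Ro.from_euler("xyz",s["tcp_rot"])
    d=T.inv().apply(np.array(p)-s["eef_pos"])/50
    w=np.degrees((T.inv()*Ro.from_euler("xyz",[np.pi,0,yaw])).as_rotvec())/6
    print("xyz",d.round(3),"a",w.round(3))
E
python3 -c "
from h import *
to([419,38,230],np.pi+.195)"
```

```text
xyz [-7.979 -9.819  0.025] a [-1.200e-02 -3.000e-03 -4.085e+00]
```

{"api": "drive_tool", "payload": {
  "plan": [
    {"x":-0.7,"y":-0.7,"az":-1,"hand":0},
    {"x":-1.3,"y":-1.5,"az":-2,"hand":0},
    {"x":-1.9,"y":-2.3,"az":-3,"hand":0},
    {"x":-2.5,"y":-3.1,"az":-4.08,"hand":0},
    {"x":-3.1,"y":-3.9,"az":-4.08,"hand":0},
    {"x":-3.7,"y":-4.7,"az":-4.08,"hand":0},
    {"x":-4.4,"y":-5.5,"az":-4.08,"hand":0},
    {"x":-5,"y":-6.2,"az":-4.08,"hand":0}
  ]
}}

```text
invalid input
```

```bash
python3 -c "
from h import *
to([419,38,230],np.pi+.195)"
```

```text
xyz [-7.979 -9.819  0.025] a [-1.200e-02 -3.000e-03 -4.085e+00]
```

{"api": "drive_tool", "payload": {
  "plan": [
    {"x":-0.6,"y":-0.7,"z":0,"ax":0,"ay":0,"az":-1,"hand":0},
    {"x":-1.2,"y":-1.5,"z":0,"ax":0,"ay":0,"az":-2,"hand":0},
    {"x":-1.8,"y":-2.2,"z":0,"ax":0,"ay":0,"az":-3,"hand":0},
    {"x":-2.4,"y":-3.0,"z":0,"ax":0,"ay":0,"az":-4,"hand":0},
    {"x":-3.0,"y":-3.8,"z":0,"ax":0,"ay":0,"az":-4.08,"hand":0},
    {"x":-3.6,"y":-4.6,"z":0,"ax":0,"ay":0,"az":-4.08,"hand":0},
    {"x":-4.2,"y":-5.4,"z":0,"ax":0,"ay":0,"az":-4.08,"hand":0},
    {"x":-4.8,"y":-6.1,"z":0,"ax":0,"ay":0,"az":-4.08,"hand":0}
  ],
  "grip_force": 20
}}

```text
clock: 0.9
eef_pos: [307.3, 253.8, 231.2]
tcp_rot: [-3.141, -0.0, -2.947]
contact_force: [0.5, -0.2, 0.3]
opening: 0.0
grasp_force: 0.0
```

```bash
python3 -c "
from h import *
to([419,38,230],np.pi+.195)"
```

```text
xyz [-1.356 -4.667  0.024] a [-0.002 -0.001 -0.001]
```

{"api": "drive_tool", "payload": {
  "plan": [
    {"x":-0.2,"y":-0.8,"z":0,"ax":0,"ay":0,"az":0,"hand":0},
    {"x":-0.4,"y":-1.6,"z":0,"ax":0,"ay":0,"az":0,"hand":0},
    {"x":-0.7,"y":-2.4,"z":0,"ax":0,"ay":0,"az":0,"hand":0},
    {"x":-0.9,"y":-3.2,"z":0,"ax":0,"ay":0,"az":0,"hand":0},
    {"x":-1.1,"y":-4.0,"z":0,"ax":0,"ay":0,"az":0,"hand":0},
    {"x":-1.3,"y":-4.5,"z":0,"ax":0,"ay":0,"az":0,"hand":0},
    {"x":-1.3,"y":-4.6,"z":0,"ax":0,"ay":0,"az":0,"hand":0},
    {"x":-1.3,"y":-4.6,"z":0,"ax":0,"ay":0,"az":0,"hand":0}
  ]
}}

```text
clock: 1.7
eef_pos: [415.3, 42.4, 231.0]
tcp_rot: [3.141, -0.001, -2.949]
contact_force: [-0.1, -0.1, -0.2]
opening: -0.002
grasp_force: 0.0
```

```bash
python3 - <<'E'
from h import *
f=imaging.grab_frame("wrist");cv2.imwrite("pics/w1.png",f[:,:,::-1]); ci=imaging.camera_info("wrist")
np.savez("w1.npz",**ci)
print((-ci["R"].T@ci["t"]).round(), monitor.sense()["eef_pos"], monitor.sense()["tcp_rot"])
for n,X in dict(red=(463,47,68),green=(583,-33,68),blue=(544,171,68)).items(): print(n,proj("wrist",X,ci).round())
E
```

```text
[351.  30. 373.] [414.97504076  43.02712946 230.98339845] [ 3.14118435e+00 -9.89943447e-04 -2.94816545e+00]
red [322. 228.]
green [225. 321.]
blue [424. 321.]
```

View pics/w1.png

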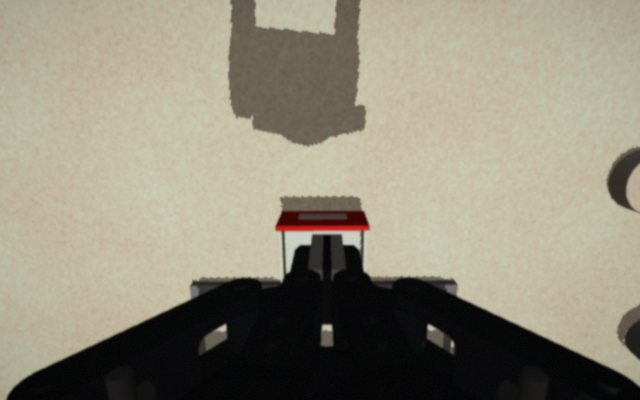

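The red lip's top edge shows at (322,228), exactly where I predicted, and it is square to the tool. I'm lowering in front of it.

{"api": "drive_tool", "payload": {
  "plan": [
    {"x":0,"y":-0.1,"z":0.6,"ax":0,"ay":0,"az":0,"hand":0},
    {"x":0,"y":-0.1,"z":1.3,"ax":0,"ay":0,"az":0,"hand":0},
    {"x":0,"y":-0.1,"z":2.0,"ax":0,"ay":0,"az":0,"hand":0},
    {"x":0,"y":-0.1,"z":2.7,"ax":0,"ay":0,"az":0,"hand":0},
    {"x":0,"y":-0.1,"z":3.3,"ax":0,"ay":0,"az":0,"hand":0},
    {"x":0,"y":-0.1,"z":3.7,"ax":0,"ay":0,"az":0,"hand":0},
    {"x":0,"y":-0.1,"z":3.7,"ax":0,"ay":0,"az":0,"hand":0}
  ]
}}

```text
clock: 2.45
eef_pos: [414.0, 39.0, 44.3]
tcp_rot: [3.141, -0.005, -2.945]
contact_force: [0.0, 0.6, -0.6]
opening: -0.0
grasp_force: 0.0
```

```bash
python3 -c "
from h import *
X=np.array([.981,.191,0])
print('lip home',np.array([563.5,69,45])-X*14)
to(np.array([563.5,69,45])-X*14,np.pi+.195)"
```

```text
lip home [549.766  66.326  45.   ]
xyz [-2.769  0.008 -0.028] a [ 0.007 -0.049  0.01 ]
```

{"api": "drive_tool", "payload": {
  "plan": [
    {"x":-0.3,"y":0,"z":0,"ax":0,"ay":0,"az":0,"hand":0},
    {"x":-0.55,"y":0,"z":0,"ax":0,"ay":0,"az":0,"hand":0},
    {"x":-0.8,"y":0,"z":0,"ax":0,"ay":0,"az":0,"hand":0},
    {"x":-1.1,"y":0,"z":0,"ax":0,"ay":0,"az":0,"hand":0},
    {"x":-1.4,"y":0,"z":0,"ax":0,"ay":0,"az":0,"hand":0},
    {"x":-1.7,"y":0,"z":0,"ax":0,"ay":0,"az":0,"hand":0},
    {"x":-2.0,"y":0,"z":0,"ax":0,"ay":0,"az":0,"hand":0},
    {"x":-2.2,"y":0,"z":0,"ax":0,"ay":0,"az":0,"hand":0}
  ]
}}

```text
clock: 3.25
eef_pos: [525.5, 59.9, 46.9]
tcp_rot: [3.141, 0.0, -2.947]
contact_force: [-1.7, 0.2, 0.9]
opening: 0.001
grasp_force: 1.2
```

{"api": "drive_tool", "payload": {
  "plan": [
    {"x":-0.1,"y":0,"z":0,"ax":0,"ay":0,"az":0,"hand":0},
    {"x":-0.2,"y":0,"z":0,"ax":0,"ay":0,"az":0,"hand":0},
    {"x":-0.3,"y":0,"z":0,"ax":0,"ay":0,"az":0,"hand":0},
    {"x":-0.4,"y":0,"z":0,"ax":0,"ay":0,"az":0,"hand":0},
    {"x":-0.5,"y":0,"z":0,"ax":0,"ay":0,"az":0,"hand":0}
  ]
}}

```text
clock: 3.75
eef_pos: [549.1, 64.1, 46.3]
tcp_rot: [3.142, -0.0, -2.947]
contact_force: [-1.9, 0.6, 1.8]
opening: -0.001
grasp_force: 1.1
```

Still only sliding friction so far. I'll creep on until the force rises at the end of travel.

{"api": "drive_tool", "payload": {
  "plan": [
    {"x":-0.04,"y":0,"z":0,"ax":0,"ay":0,"az":0,"hand":0},
    {"x":-0.08,"y":0,"z":0,"ax":0,"ay":0,"az":0,"hand":0},
    {"x":-0.08,"y":0,"z":0,"ax":0,"ay":0,"az":0,"hand":0}
  ]
}}

```text
clock: 4.05
eef_pos: [550.8, 64.4, 45.9]
tcp_rot: [3.141, -0.005, -2.947]
contact_force: [-8.8, -0.5, 5.5]
opening: 0.001
grasp_force: 4.3
```

```bash
python3 - <<'E'
from h import *
f=imaging.grab_frame("top");cv2.imwrite("pics/t2.png",cv2.resize(f[110:270,210:410,::-1],None,fx=4,fy=4,interpolation=cv2.INTER_CUBIC)[:600])
E
```

```text
(no output)
```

View pics/t2.png

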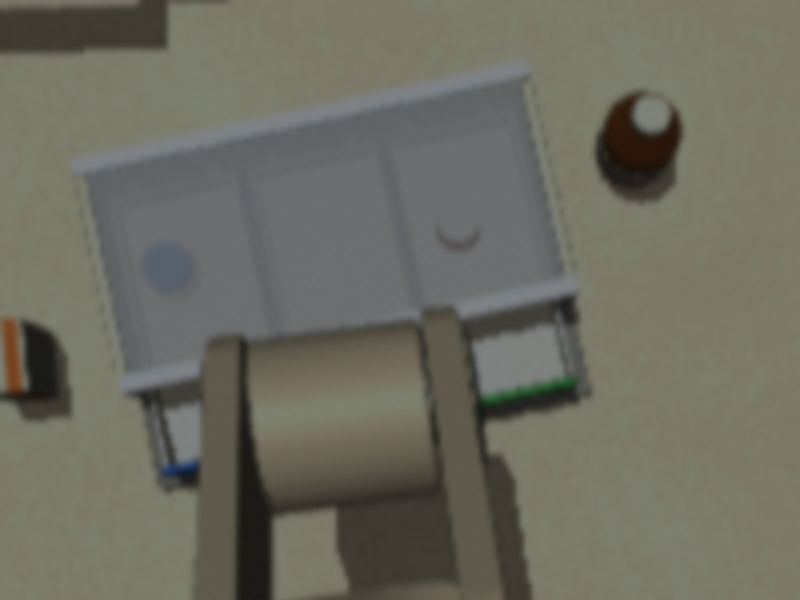

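The force rose to about 9 N with no further travel, at the predicted home position, so the red tray is in. The vial's cap can be seen in the green tray, far behind the lip. I'm backing off and going over the green gap.

{"api": "drive_tool", "payload": {
  "plan": [
    {"x":-0.04,"y":0,"z":0,"ax":0,"ay":0,"az":0,"hand":0},
    {"x":-0.04,"y":0,"z":0,"ax":0,"ay":0,"az":0,"hand":0},
    {"x":0.2,"y":0,"z":0,"ax":0,"ay":0,"az":0,"hand":0},
    {"x":0.5,"y":0,"z":0,"ax":0,"ay":0,"az":0,"hand":0},
    {"x":0.5,"y":0,"z":-0.6,"ax":0,"ay":0,"az":0,"hand":0},
    {"x":0.5,"y":0,"z":-1.2,"ax":0,"ay":0,"az":0,"hand":0},
    {"x":0.5,"y":0,"z":-1.8,"ax":0,"ay":0,"az":0,"hand":0},
    {"x":0.5,"y":0,"z":-1.8,"ax":0,"ay":0,"az":0,"hand":0}
  ]
}}

```text
clock: 4.9
eef_pos: [531.4, 60.2, 140.2]
tcp_rot: [-3.141, 0.008, -2.947]
contact_force: [0.7, -0.8, 1.4]
opening: -0.001
grasp_force: 0.0
```

```bash
python3 -c "
from h import *
to(np.array([583,-33,136])+24*np.array([.981,.191,0]),np.pi+.195)"
```

```text
xyz [-1.131 -2.03   0.096] a [-0.008  0.078 -0.006]
```

{"api": "drive_tool", "payload": {
  "plan": [
    {"x":-0.3,"y":-0.5,"z":0,"ax":0,"ay":0,"az":0,"hand":0},
    {"x":-0.6,"y":-1.0,"z":0,"ax":0,"ay":0,"az":0,"hand":0},
    {"x":-0.9,"y":-1.6,"z":0,"ax":0,"ay":0,"az":0,"hand":0},
    {"x":-1.13,"y":-2.03,"z":0,"ax":0,"ay":0,"az":0,"hand":0},
    {"x":-1.13,"y":-2.03,"z":0,"ax":0,"ay":0,"az":0,"hand":0},
    {"x":-1.13,"y":-2.03,"z":0,"ax":0,"ay":0,"az":0,"hand":0}
  ]
}}

```text
clock: 5.5
eef_pos: [603.1, -29.0, 135.4]
tcp_rot: [3.141, -0.001, -2.948]
contact_force: [-0.2, 0.1, -0.1]
opening: -0.001
grasp_force: 0.0
```

```bash
python3 - <<'E'
from h import *
to(np.array([583,-33,50])+24*np.array([.981,.191,0]),np.pi+.195)
f=imaging.grab_frame("wrist"); ci=imaging.camera_info("wrist")
cv2.imwrite("pics/w2.png",f[:,:,::-1])
for n,X in dict(tip=monitor.sense()["eef_pos"],red=(563.5,69,68),green=(583,-33,68),blue=(544,171,68)).items(): print(n,proj("wrist",X,ci).round())
E
```

```text
xyz [-0.071 -0.003  1.709] a [ 0.003 -0.006 -0.017]
tip [328. 254.]
red [489. 181.]
green [327. 180.]
blue [651. 182.]
```

View pics/w2.png

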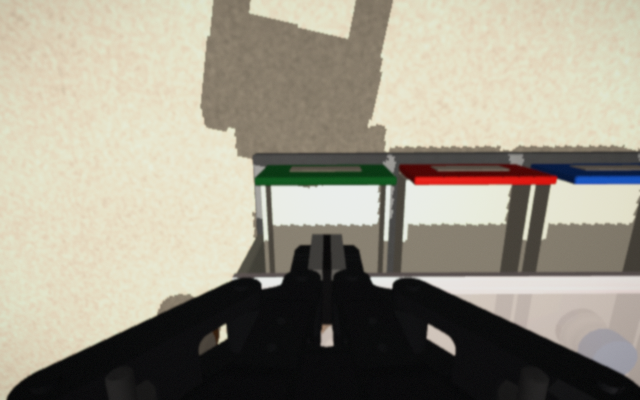

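The wrist view puts the green lip at (326,181), against (327,180) predicted. The red lip lines up with its neighbours, and the fingertips are over the gap. Lowering in.

{"api": "drive_tool", "payload": {
  "plan": [
    {"x":-0.07,"y":0,"z":0.4,"ax":0,"ay":0,"az":0,"hand":0},
    {"x":-0.07,"y":0,"z":0.8,"ax":0,"ay":0,"az":0,"hand":0},
    {"x":-0.07,"y":0,"z":1.2,"ax":0,"ay":0,"az":0,"hand":0},
    {"x":-0.07,"y":0,"z":1.5,"ax":0,"ay":0,"az":0,"hand":0},
    {"x":-0.07,"y":0,"z":1.75,"ax":0,"ay":0,"az":0,"hand":0},
    {"x":-0.07,"y":0,"z":1.75,"ax":0,"ay":0,"az":0,"hand":0}
  ]
}}

```text
clock: 6.15
eef_pos: [605.5, -27.5, 47.2]
tcp_rot: [3.141, -0.003, -2.947]
contact_force: [-0.5, -0.3, 0.0]
opening: 0.001
grasp_force: 0.0
```

{"api": "drive_tool", "payload": {
  "plan": [
    {"x":0.05,"y":0,"z":0,"ax":0,"ay":0,"az":0,"hand":0},
    {"x":0.1,"y":0,"z":0,"ax":0,"ay":0,"az":0,"hand":0},
    {"x":0.14,"y":0,"z":0,"ax":0,"ay":0,"az":0,"hand":0},
    {"x":0.18,"y":0,"z":0,"ax":0,"ay":0,"az":0,"hand":0},
    {"x":0.22,"y":0,"z":0,"ax":0,"ay":0,"az":0,"hand":0},
    {"x":0.26,"y":0,"z":0,"ax":0,"ay":0,"az":0,"hand":0},
    {"x":0.31,"y":0,"z":0,"ax":0,"ay":0,"az":0,"hand":0},
    {"x":0.37,"y":0,"z":0,"ax":0,"ay":0,"az":0,"hand":0}
  ]
}}

```text
clock: 6.95
eef_pos: [589.0, -31.6, 49.0]
tcp_rot: [-3.141, 0.001, -2.947]
contact_force: [1.6, -0.4, 0.9]
opening: -0.0
grasp_force: 1.1
```

{"api": "drive_tool", "payload": {
  "plan": [
    {"x":0.07,"y":0,"z":0,"ax":0,"ay":0,"az":0,"hand":0},
    {"x":0.14,"y":0,"z":0,"ax":0,"ay":0,"az":0,"hand":0},
    {"x":0.21,"y":0,"z":0,"ax":0,"ay":0,"az":0,"hand":0},
    {"x":0.28,"y":0,"z":0,"ax":0,"ay":0,"az":0,"hand":0},
    {"x":0.35,"y":0,"z":0,"ax":0,"ay":0,"az":0,"hand":0},
    {"x":0.42,"y":0,"z":0,"ax":0,"ay":0,"az":0,"hand":0},
    {"x":0.49,"y":0,"z":0,"ax":0,"ay":0,"az":0,"hand":0},
    {"x":0.56,"y":0,"z":0,"ax":0,"ay":0,"az":0,"hand":0}
  ]
}}

```text
clock: 7.75
eef_pos: [561.0, -37.1, 48.8]
tcp_rot: [-3.142, -0.0, -2.947]
contact_force: [2.3, -1.3, 1.2]
opening: -0.001
grasp_force: 1.1
```

```bash
python3 -c "
from h import *
f=imaging.grab_frame('wrist'); ci=imaging.camera_info('wrist')
cv2.imwrite('pics/w3.png',f[:,:,::-1])
s=monitor.sense();print(s['contact_force'],s['eef_pos'])
to(np.array([583,-33,48])+(14-110)*np.array([.981,.191,0]),np.pi+.195)"
```

```text
[ 1.33209353 -0.42054966  0.40614968] [560.22705303 -37.08101505  48.64824227]
xyz [ 1.456 -0.004  0.014] a [ 0.002 -0.008 -0.006]
```

View pics/w3.png

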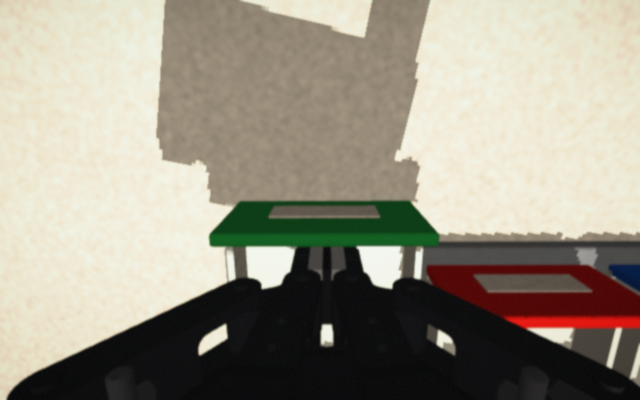

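The green lip (row 240) is being drawn squarely with the fingers behind it, and red stays shut (row 322). I'll keep pulling to the stop.

{"api": "drive_tool", "payload": {
  "plan": [
    {"x":0.06,"y":0,"z":0,"ax":0,"ay":0,"az":0,"hand":0},
    {"x":0.15,"y":0,"z":0,"ax":0,"ay":0,"az":0,"hand":0},
    {"x":0.25,"y":0,"z":0,"ax":0,"ay":0,"az":0,"hand":0},
    {"x":0.35,"y":0,"z":0,"ax":0,"ay":0,"az":0,"hand":0},
    {"x":0.45,"y":0,"z":0,"ax":0,"ay":0,"az":0,"hand":0},
    {"x":0.55,"y":0,"z":0,"ax":0,"ay":0,"az":0,"hand":0},
    {"x":0.65,"y":0,"z":0,"ax":0,"ay":0,"az":0,"hand":0},
    {"x":0.74,"y":0,"z":0,"ax":0,"ay":0,"az":0,"hand":0}
  ]
}}

```text
clock: 8.6
eef_pos: [524.4, -44.2, 48.8]
tcp_rot: [3.141, -0.0, -2.947]
contact_force: [2.2, 0.3, -1.0]
opening: -0.005
grasp_force: 1.1
```

{"api": "drive_tool", "payload": {
  "plan": [
    {"x":0.1,"y":0,"z":0,"ax":0,"ay":0,"az":0,"hand":0},
    {"x":0.2,"y":0,"z":0,"ax":0,"ay":0,"az":0,"hand":0},
    {"x":0.29,"y":0,"z":0,"ax":0,"ay":0,"az":0,"hand":0},
    {"x":0.37,"y":0,"z":0,"ax":0,"ay":0,"az":0,"hand":0},
    {"x":0.44,"y":0,"z":0,"ax":0,"ay":0,"az":0,"hand":0},
    {"x":0.5,"y":0,"z":0,"ax":0,"ay":0,"az":0,"hand":0},
    {"x":0.55,"y":0,"z":0,"ax":0,"ay":0,"az":0,"hand":0},
    {"x":0.59,"y":0,"z":0,"ax":0,"ay":0,"az":0,"hand":0}
  ]
}}

```text
clock: 9.4
eef_pos: [495.9, -49.9, 48.8]
tcp_rot: [-3.142, 0.0, -2.947]
contact_force: [1.4, 0.4, -1.7]
opening: -0.002
grasp_force: 1.0
```

{"api": "drive_tool", "payload": {
  "plan": [
    {"x":0.03,"y":0,"z":0,"ax":0,"ay":0,"az":0,"hand":0},
    {"x":0.06,"y":0,"z":0,"ax":0,"ay":0,"az":0,"hand":0},
    {"x":0.09,"y":0,"z":0,"ax":0,"ay":0,"az":0,"hand":0},
    {"x":0.12,"y":0,"z":0,"ax":0,"ay":0,"az":0,"hand":0},
    {"x":0.15,"y":0,"z":0,"ax":0,"ay":0,"az":0,"hand":0}
  ]
}}

```text
clock: 9.9
eef_pos: [490.2, -51.1, 49.0]
tcp_rot: [-3.141, 0.003, -2.948]
contact_force: [10.1, 3.9, -7.8]
opening: 0.003
grasp_force: 5.5
```

The force rises to 10 N at the predicted stop. I'm easing off the lip, lifting straight up and moving clear.

{"api": "drive_tool", "payload": {
  "plan": [
    {"x":-0.15,"y":0,"z":0,"ax":0,"ay":0,"az":0,"hand":0},
    {"x":-0.3,"y":0,"z":0,"ax":0,"ay":0,"az":0,"hand":0},
    {"x":-0.3,"y":0,"z":0,"ax":0,"ay":0,"az":0,"hand":0},
    {"x":-0.3,"y":0,"z":-0.5,"ax":0,"ay":0,"az":0,"hand":0},
    {"x":-0.3,"y":0,"z":-1.1,"ax":0,"ay":0,"az":0,"hand":0},
    {"x":-0.3,"y":0,"z":-1.8,"ax":0,"ay":0,"az":0,"hand":0},
    {"x":-0.3,"y":0,"z":-2.5,"ax":0,"ay":0,"az":0,"hand":0},
    {"x":-0.3,"y":0,"z":-3.2,"ax":0,"ay":0,"az":0,"hand":0}
  ]
}}

```text
clock: 10.7
eef_pos: [502.6, -48.3, 210.0]
tcp_rot: [3.141, -0.001, -2.947]
contact_force: [0.7, 0.2, 0.2]
opening: -0.002
grasp_force: 0.0
```

{"api": "drive_tool", "payload": {
  "plan": [
    {"x":0.6,"y":-0.5,"z":0,"ax":0,"ay":0,"az":0,"hand":0},
    {"x":1.0,"y":-1.2,"z":0,"ax":0,"ay":0,"az":0,"hand":0},
    {"x":1.2,"y":-2,"z":0,"ax":0,"ay":0,"az":0,"hand":0},
    {"x":1.2,"y":-2.8,"z":0,"ax":0,"ay":0,"az":0,"hand":0},
    {"x":1.2,"y":-3.6,"z":0,"ax":0,"ay":0,"az":0,"hand":0},
    {"x":1.2,"y":-4.2,"z":0,"ax":0,"ay":0,"az":0,"hand":0},
    {"x":1.2,"y":-4.2,"z":0,"ax":0,"ay":0,"az":0,"hand":0},
    {"x":1.2,"y":-4.2,"z":0,"ax":0,"ay":0,"az":0,"hand":0}
  ]
}}

```text
clock: 11.5
eef_pos: [484.4, -266.0, 208.2]
tcp_rot: [3.14, -0.001, -2.949]
contact_force: [-0.5, 0.5, -0.5]
opening: 0.001
grasp_force: 0.0
```

```bash
python3 - <<'E'
from h import *
f=imaging.grab_frame("top");cv2.imwrite("pics/t4.png",cv2.resize(f[110:270,190:390,::-1],None,fx=3.7,fy=3.7,interpolation=cv2.INTER_CUBIC))
for c,m in masks(f,(240,360,195,262)).items():
    v,u=np.nonzero(m); P=ray("top",(u.mean(),v.mean()),62); print(c,len(u),P.round(0))
E
```

```text
red 77 [564.  69.  62.]
green 81 [476. -51.  62.]
blue 73 [544. 170.  62.]
```

View pics/t4.png

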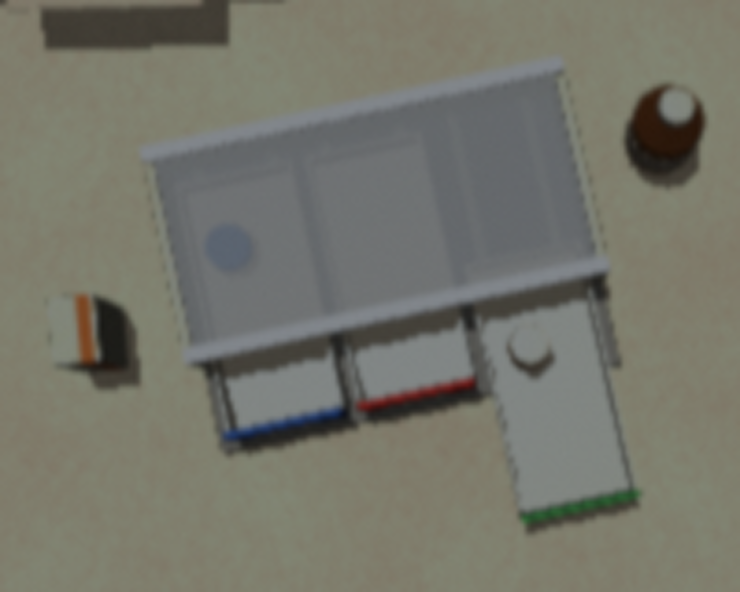

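The red lip is home at (564,69). Green is out about 109 mm with the vial upright at (530,347), blue is shut, and the counter things visible in this crop have not moved. Handing in.

```bash
python3 -c "
from rig import r
print(r.sign_off())"
```

```text
the job is handed in; nothing more can be done
None
```

The red tray is pushed home and the green tray is drawn out to its stop (about 109 mm measured) with the vial upright in it. The blue tray is still shut, the arm is clear, and the job is handed in; sign-off returned no verdict.

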